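# Open the child-proof bottle in the medicine box

## Robot

A 7-joint arm with a two-finger parallel gripper is mounted at the origin on the work surface; the furniture and walls round the work are solid. World frame = base frame: x ahead of the robot, y to its left, z up, the work surface at z = 0. Lengths are in m, angles in degrees, forces in N, time in s.
With the tool pointing down it reaches from about 0.425 to 1.025 m from the base axis. Payload 9.4 kg.
Tool frame: the origin (TCP) lies midway between the tips of the shut fingers; the grasp point (between the pads) lies bot.grasp_offset behind it (bot.grasp_offset is the distance from the TCP to the grasp point, in m); z points along the fingers, y is the line along which they close (so a half turn about z gives the same grasp; the last joint's range is limited). The gripper opens to 93 mm and grips with 3 to 60 N. Pads are 15 mm wide; open, the fingers measure 128 mm over their backs; the gripper's body (75 mm by 188 mm) begins 65 mm behind the grasp point.
Start: joints at [-73.608, 34.337, -0.143, 91.639, 0.103, 54.024, -4.572], TCP at [0.257, 0.678, 0.219] pointing down, gripper open.
Joint ranges: [-147.43, 147.43], [-19.82, 112.94], [-74.19, 73.91], [6.32, 146.72], [-59.91, 239.91], [6.04, 106.73], [-150.56, 150.56]. Speed limits (degrees/s): [127.2, 127.2, 172.46, 172.46, 180, 180, 180].

## Interface

Orientations are given as a 3x3 rotation matrix whose columns are the frame's x, y, z axes.
In Python, from workcell import bot, fingers, inverse_kinematics, capture, finder gives the robot as it stands. Calls block until the motion is done:
- bot.reach(position, orientation): joint-space move of the TCP to a pose.
- bot.move_l(position, orientation=None, feed=0.15, max_force=None): straight line of the TCP; orientation=None keeps the orientation; feed is the mean speed in m/s. With max_force (N) it stops when the force on the tool has changed by that much, and returns True; else False.
- bot.set_joints(angles): joint-space move.
- fingers.move_gripper(opening, effort=None): finger opening in m; effort is the grip in N (None keeps the last); returns when the fingers have stopped.
- bot.sleep(seconds).
- inverse_kinematics(position, orientation): joint angles nearest the present ones, or None.
- capture(name): name is "scene" or "top" or "wrist"; returns a dict with "img" (400x640x3 uint8, red, green, blue), "z_map" (400x640 float32, m along the optical axis (not along the pixel's ray), 0 where there is no reading), "fx", "fy", "cx", "cy" (pixels), "R" (3x3) and "t" (3): a world point X has camera coordinates R X + t. Camera axes: x right, y down, z forward; pixel columns grow to the right and rows downward; lengths in m; the calibration is good to about 2 mm. A picture is of the moment at which its call begins.
A pose or a line that the arm cannot do raises bot.IKError and nothing moves.
- bot.close_job(): hands the job in; it is judged then, once.
Trained networks look in a picture, given as the dict that the camera call returned (one of the last four; its "shot" number tells which), for a name from the list of things; names that differ only in an ending like _2 or _b are one class to them, and where a whole thing is asked for, a point or a joint stands for the part that bears it (a point fixed in the world has none). Each returns a list of dicts, best first, with "confidence" (0 to 1); they miss things now and then, are a little off and sometimes report something else, mostly with a low value. They report only what shows in the picture. A call takes as long as a camera call.
- finder.find_in(picture, target): "at" ([x, y, z] in m, in world coordinates, good to about 4 mm: the middle of the surface that is visible of it).
- finder.outline_of(picture, target): "region" (400x640 bool, what is visible of it).
- finder.tip_of(picture, target): "at" ([x, y, z] in m, in world coordinates, good to about 4 mm: a listed point, or the origin of a listed thing).
Readings, each from a call of its own:
- bot.get_clock(): time.
- bot.get_joints(): joint angles.
- bot.get_dq(): joint speeds.
- bot.get_joint_torque(): joint torques, N m.
- bot.get_position(): TCP position.
- bot.get_tcp_rot(): TCP orientation.
- bot.get_wrist_force(): force on the tool from outside, world axes, zero at the start.
- bot.get_wrist_torque(): the same for the moment, N m.
- bot.get_grip_width(): finger opening in m.
- bot.get_finger_force(): force on a finger pad.
Only numpy, scipy, OpenCV 4.12 (cv2) and the standard library are available. Lean on these libraries where they do the work, as an engineer would, in place of code of your own. Each camera call takes 0.05 s, during which the arm holds its last target. There are 200 camera calls.

## Task

Open the child-proof tablet bottle kept in the medicine box: take the box's loose green lid by its white grip, tip its front edge up, lift it off and lay it flat on the worktop beside the box. Then push the bottle's white safety cap right down against its spring before turning it, turn it anticlockwise while it is down until it is free, and lift it straight up, leaving the bottle standing in its pocket. Finish still holding the cap, level and still, about 5 to 10 cm above the bottle, and leave the other things where they stand.

Things in the scene. Friction and masses are not known exactly. Their poses are not given: they have to be found in the camera images.
- medbox: White open-topped plastic medicine box, green cross on its front (-x) side, 136 (x) x 180 (y) x 88 mm high, walls 3 mm, inner floor 3 mm up; stands firm, does not move. Origin: centre of its underside; x points to its back, y to its left, z up. Dividers 30 mm high make a square 48 mm pocket for the bottle; two flat tablet strips lie to the right (-y) of it.
- pocket (a point): Centre of the bottle pocket's floor: 26 mm to the left (+y) of the box's middle, 3 mm above the worktop.
- lid: Loose green lid, 142 (x) x 186 (y) mm, a 3 mm plate lying on the box's rim; 6 mm ribs under it, inside the walls, locate it with 1.5 mm of play each way. 0.1 to 0.2 kg; nothing latches. Origin: centre of the plate's underside (88 mm above the worktop when on the box, 6 mm when laid flat on the worktop); axes as the box's.
- lid_grip (a point): Point on the lid's white grip bar, 24 mm above the plate's underside (50 mm in front of the lid's centre). The bar is 12 mm thick (x), 44 mm long (y) and stands 24 mm above the plate's upper face, so this point is 3 mm under its top; fingers pinch it from above across its 12 mm, tips kept above the plate.
- lid_rear (a point): Middle of the lid's back, on the plate's underside where it bears on the rim, 68 mm behind its centre and 3 mm in from the edge: the lid tips about this line.
- bottle: Square amber tablet bottle, 45 x 45 mm, shoulder 46 mm above its base, round neck 28 mm wide up to 69.5 mm. It stands loose in the pocket, hidden until the lid is off; the pocket stops it turning more than a few degrees. Origin: centre of its base; axes as the box's at the start. 0.1 to 0.2 kg.
- mouth (a point): Centre of the bottle's mouth, on the top of its neck, 69.5 mm above its base.
- cap: White ribbed push-and-turn cap, 46 mm wide, 24 mm high, red arrows on top. Origin: centre of its lower edge, 57 mm above the bottle's base (11 mm above the shoulder) when locked; axes then as the bottle's. Inner lugs sit behind teeth on the neck: push it down, turn it anticlockwise (from above) 60 to 85 degrees while down, then it lifts off. Free from 45 degrees, stop at 135.
- cap_top (a point): Centre of the cap's top, 24 mm above its lower edge; 84 mm above the worktop when locked, 4 mm under the box's rim. Grip the cap by its sides with the fingertips at or above its lower edge, or they meet the bottle's shoulder when it is pushed down. Lifted while locked, it drags the bottle along.
- cap_spring (a joint): How far the cap is pushed down on the bottle, in m (a sprung disc inside the cap bears on the bottle's mouth): 0 locked and not pushed, 0.0065 fully down, negative when the cap is off. The cap turns only when 0.0035 or more down. It starts to give at 4 N, needs about 8 N at 3.5 mm and 12 N fully down, then is hard.
- glass: Bystander: small clear drinking glass, 50 mm wide, 59 mm high, behind the work. Origin: centre of its underside.
- mug: Bystander: orange mug, 78 x 110 x 101 mm high. Origin: centre of its underside.
- pill_case: Bystander: small blue pill case, 34 x 42 x 18 mm, lying to the left in front of the box. Origin: centre of its underside.
- carton: Bystander: pale carton with pictures of oranges, standing on edge, 27 x 106 x 60 mm. Origin: centre of its underside.
- remote: Bystander: black remote control, 167 x 46 x 19 mm, lying at the back on the right. Origin: centre of its underside.

How it is judged (in metres and radians):
On the way, in this order (a step that is already met when the one before it is completed fails the run):
1. the lid is tipped: front edge up, its back edge still at the rim (angle between lid's own z axis and vertical above 0.12 rad and z of lid_rear in the frame of medbox below 0.103 m), for 0.05 s.
2. the lid lies flat on the worktop, let go (height (world z) of lid below 0.02 m and angle between lid's own z axis and vertical below 0.08 rad and contact force between lid and medbox below 0.1 N and contact force between the fingers and lid below 0.2 N), for 0.2 s.
3. the cap is held and pushed down on the bottle by 3.2 mm or more before it is turned (value of joint cap_spring above 0.0032 m and angle between the x axis of cap and the x axis of bottle, either way round below 0.35 rad and contact force between the fingers and cap above 1 N), for 0.1 s.
4. the cap is turned past the teeth, still on the bottle (angle between the x axis of cap and the x axis of bottle, either way round above 0.68 rad and z of cap in the frame of bottle below 0.068 m), for 0.05 s.
At the end, for the whole second after the job is handed in: The fingers hold the cap still and level (within 14 degrees), its lower edge 2 to 17 cm above the bottle's mouth and within 30 mm sideways, touching neither bottle nor box; the bottle stands upright on the floor of its pocket (within 10 mm); the lid lies flat on the worktop, let go and off the box (all of step 2 and z of cap in the frame of bottle between 0.092 and 0.24 m and horizontal distance between cap and mouth below 0.03 m and angle between cap's own z axis and vertical below 0.25 rad and linear speed of cap below 0.02 m/s and contact force between the fingers and cap above 1 N and contact force between cap and bottle below 0.05 N and contact force between cap and medbox below 0.05 N and angle between bottle's own z axis and vertical below 0.1 rad and distance between bottle and pocket below 0.01 m); the arm keeps its last pose, push and grip.
It fails at once if the bottle is lifted (over 20 mm) or tipped in its pocket (z of bottle in the frame of medbox above 0.023 m or angle between bottle's own z axis and vertical above 0.3 rad).
It fails at once if a bystander is moved more than 3 cm (distance of any of glass, mug, pill_case, carton, remote from where it was at the start of the episode above 0.03 m).
It also fails if it takes over 51 s, if anything falls off the work surface, if the arm or the gripper's body presses on something with over 40 N, if the wrist force passes 120 N, or if a joint passes its speed limit or range.

## Working session

There is one attempt and no reset: what is moved stays moved. The work goes in short steps, each a Python script; the robot and the scene stay as the last script left them, time stands still between calls to the robot, and variables do not carry over. Pictures are saved under pics/ and viewed, at most 10 in all, crops included, and the job is handed in when it is done.

```bash
ls; mkdir -p pics; cat > h.py <<'E'
import numpy as np, cv2
from workcell import bot, fingers, inverse_kinematics, capture, finder
def world(p,u,v):
    z=p["z_map"][v,u]; c=np.stack([(u-p["cx"])/p["fx"]*z,(v-p["cy"])/p["fy"]*z,z],-1)
    return (c-p["t"])@p["R"]
def cloud(p,m):
    v,u=np.nonzero(m&(p["z_map"]>0)); return world(p,u,v)
def save(p,n): cv2.imwrite(f"pics/{n}.png",p["img"][:,:,::-1])
E
python3 - <<'E'
from h import *
print(bot.grasp_offset, bot.get_tcp_rot().round(3) if hasattr(bot.get_tcp_rot(),'round') else bot.get_tcp_rot(), bot.get_clock())
ims=[]
for n in ("scene","top"):
    p=capture(n); ims.append(p["img"])
    save(p,n+"0")
    for t in ("lid","medbox","lid_grip","lid_rear","glass","mug","pill_case","carton","remote"):
        r=finder.tip_of(p,t)
        print(n,t,[(np.round(a["at"],3).tolist(),round(a["confidence"],2)) for a in r[:2]])
print(bot.get_clock())
E
```

```text
pics
workcell.py
0.0188 [[-0.935  0.355 -0.   ]
 [ 0.355  0.935 -0.001]
 [-0.    -0.001 -1.   ]] 0.0
scene lid [([0.516, 0.228, 0.089], 0.79), ([0.58, 0.246, 0.09], 0.32)]
scene medbox [([0.516, 0.226, -0.003], 0.73)]
scene lid_grip [([0.467, 0.213, 0.113], 0.93)]
scene lid_rear [([0.577, 0.242, 0.091], 0.56), ([0.728, -0.013, 0.002], 0.28)]
scene glass [([0.729, -0.012, 0.004], 0.54)]
scene mug [([0.687, 0.36, -0.004], 0.84)]
scene pill_case [([0.371, 0.313, -0.002], 0.76)]
scene carton [([0.432, 0.46, 0.001], 0.72)]
scene remote [([0.642, -0.184, -0.001], 0.65)]
top lid [([0.516, 0.222, 0.09], 0.67)]
top medbox []
top lid_grip [([0.468, 0.215, 0.113], 0.7)]
top lid_rear [([0.576, 0.237, 0.086], 0.67)]
top glass [([0.73, -0.01, 0.006], 0.75), ([0.647, -0.19, -0.001], 0.3)]
top mug [([0.682, 0.355, 0.002], 0.76)]
top pill_case [([0.375, 0.318, 0.001], 0.42)]
top carton [([0.438, 0.463, 0.002], 0.55), ([0.374, 0.318, 0.004], 0.15)]
top remote [([0.648, -0.188, 0.002], 0.84)]
1.0
```

```bash
python3 - <<'E'
from h import *
p=capture("top")
hsv=cv2.cvtColor(p["img"],cv2.COLOR_RGB2HSV)
v,u=np.nonzero(p["z_map"]>0); w=world(p,u,v)
lid=finder.outline_of(p,"lid")[0]["region"]
c=cloud(p,lid); pl=c[abs(c[:,2]-0.091)<.006]; g=c[(c[:,2]>.108)&(c[:,2]<.125)]
for n,q in (("plate",pl),("grip",g)):
    (cx,cy),s,a=cv2.minAreaRect(q[:,:2].astype(np.float32)*1000); print(n,len(q),cx,cy,s,a,np.median(q[:,2]))
print(p["R"].round(2),p["t"])
E
```

```text
plate 3139 515.815673828125 226.93963623046875 (142.1194305419922, 185.92950439453125) 14.84439754486084 0.09169821762568962
grip 71 467.6311950683594 213.34957885742188 (12.183388710021973, 42.714359283447266) 14.376005172729492 0.11428929774552916
[[ 0.03 -1.    0.01]
 [-0.99 -0.03 -0.11]
 [ 0.11 -0.01 -0.99]] [0.1108349  0.55282429 1.37844328]
```

View pics/top0.png

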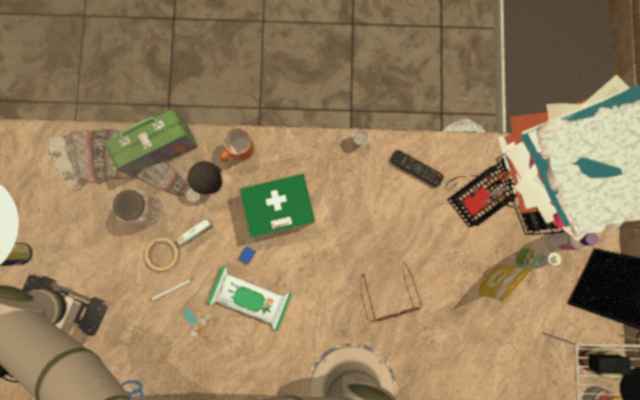

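View pics/scene0.png

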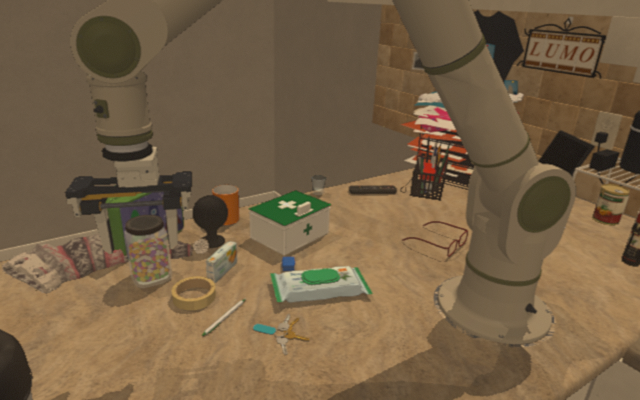

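The top view shows the green lid at px (278,207), with its grip at (281,222) and free worktop to its right around (352,205). The scene view shows the same box and lid at (290,220). Both views put the grip at z≈0.113 and the plate top at about 0.092, which matches the text.

```bash
cat >> h.py <<'E'
from scipy.spatial.transform import Rotation as Ro
YAW=np.radians(14.7); RL=Ro.from_euler("z",YAW)
C=np.array([.5158,.2270,.088])
def tool(yaw,pitch=0):  # tool y along yaw, z down; pitch = tip about that tool's lid y axis
    return (Ro.from_euler("z",yaw)*Ro.from_euler("y",pitch)).as_matrix()@np.array([[0,1,0],[1,0,0],[0,0,-1.]])
E
python3 - <<'E'
from h import *
g=C+RL.apply([-.05,0,.0085]); T=tool(YAW)
p0=bot.get_position()
bot.move_l(np.array(p0)+[0,0,.1],feed=.25)
q=inverse_kinematics(g+[0,0,.1],T); print(np.round(q,1))
fingers.move_gripper(.05,40)
bot.set_joints(q)
print(bot.get_position(),bot.get_clock())
p=capture("wrist"); save(p,"w1")
for t in ("lid_grip","lid"):
    print(t,[(np.round(a["at"],3).tolist(),round(a["confidence"],2)) for a in finder.tip_of(p,t)[:2]])
c=cloud(p,finder.outline_of(p,"lid")[0]["region"]); q=c[(c[:,2]>.106)&(c[:,2]<.125)]
(cx,cy),s,a=cv2.minAreaRect(q[:,:2].astype(np.float32)*1000); print(len(q),cx,cy,s,a,np.median(q[:,2]),"want",g)
E
```

```text
[-43.4  22.3  16.8 121.1 -10.3  37.9  -4.8]
[0.46755905 0.21568246 0.19658742] 4.4
lid_grip [([0.466, 0.212, 0.111], 0.55)]
lid [([0.513, 0.232, 0.086], 0.65)]
571 467.1225891113281 213.75892639160156 (11.491048812866211, 43.57648849487305) 14.828882217407227 0.1135429352634216 want [0.46743661 0.2143121  0.0965    ]
```

```bash
python3 - <<'E'
from h import *
g=C+RL.apply([-.05,0,.0085]); T=tool(YAW)
print("hit",bot.move_l(g,T,feed=.1,max_force=15),bot.get_position())
fingers.move_gripper(0.0,40); print("w",bot.get_grip_width(),bot.get_finger_force())
P=C+RL.apply([.068,0,0])
for d in (4,8,12):
    th=np.radians(d); r=RL*Ro.from_euler("y",th)
    bot.move_l(P+r.apply([-.118,0,.0085]),tool(YAW,th),feed=.08)
bot.sleep(.2); print(bot.get_position(),bot.get_wrist_force(),bot.get_clock())
p=capture("scene"); save(p,"s2")
c=cloud(p,finder.outline_of(p,"lid")[0]["region"]); l=RL.inv().apply(c-C)
f=l[(l[:,2]<.06)&(abs(l[:,1])>.04)]; print(len(f), np.polyfit(f[:,0],f[:,2],1))
E
```

```text
hit False [0.46772303 0.21442155 0.09695408]
w 0.011862942350231661 39.99930381774902
[0.47079117 0.21516044 0.12047195] [ 1.00463813 -0.41108754 -0.47034819] 7.3917
575 [-0.56190084  0.01126369]
```

View pics/s2.png

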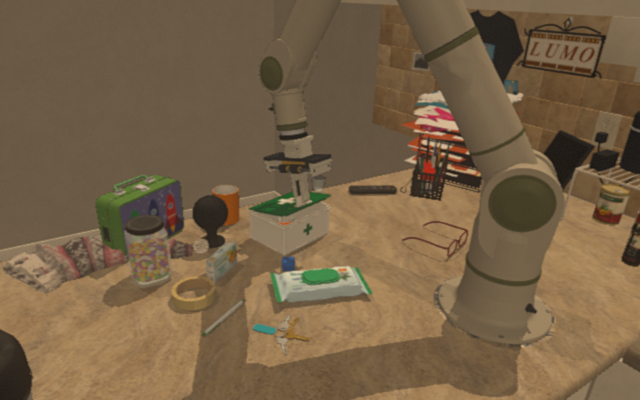

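The lid is tipped: its front edge at (300,210) is clear of the rim and its back edge still rests on it. Next I lift it off and lay it down.

```bash
python3 - <<'E'
from h import *
T=tool(YAW); pos=np.array(bot.get_position())
bot.move_l(pos+[0,0,.07],feed=.15)
off=RL.apply([-.05,0,.0085]); D=np.array([.56,.008,.0])
bot.move_l(np.r_[pos[:2],.215],T,feed=.15)
print(bot.get_wrist_force())
bot.move_l(D+off+[0,0,.13],T,feed=.25)
bot.move_l(D+off+[0,0,.03],T,feed=.15)
print("hit",bot.move_l(D+off+[0,0,.006],T,feed=.04,max_force=6),bot.get_position(),bot.get_wrist_force())
fingers.move_gripper(.04); 
x=np.array(bot.get_position()); bot.move_l(x+[0,0,.12],feed=.25)
print(bot.get_clock())
q=inverse_kinematics(C+RL.apply([0,.026,.16]),T); bot.set_joints(q); print(np.round(q,1))
p=capture("top"); save(p,"t3")
lid=finder.outline_of(p,"lid")[0]["region"]; c=cloud(p,lid); pl=c[c[:,2]<.03]
print(len(pl),pl.mean(0),np.linalg.lstsq(np.c_[pl[:,:2],np.ones(len(pl))],pl[:,2],rcond=None)[0])
for n in ("top","scene","wrist"):
    p=capture(n) if n!="top" else p
    if n=="wrist": save(p,"w3")
    for t in ("cap_top","cap","bottle"):
        print(n,t,[(np.round(a["at"],3).tolist(),round(a["confidence"],2)) for a in finder.tip_of(p,t)[:2]])
    r=finder.outline_of(p,"cap")
    if r:
        c=cloud(p,r[0]["region"]); c=c[abs(c[:,2]-.084)<.006]
        if len(c)>20:
            print(n,len(c),cv2.minEnclosingCircle(c[:,:2].astype(np.float32)*1000),np.median(c,0))
print("expect",C+RL.apply([0,.026,-.004]),bot.get_clock())
E
```

```text
[ 0.53988261  0.67929816 -1.06023512]
hit True [ 0.51154638 -0.00465174  0.01460422] [-0.26875571  0.53116505  7.23398949]
12.2833
[-47.4  22.6  21.4 111.6 -10.9  47.7  -5.5]
2859 [0.56118758 0.00885984 0.00973109] [-0.00357059  0.0004877   0.01173054]
top cap_top []
top cap [([0.56, 0.005, 0.006], 0.51)]
top bottle [([0.561, 0.004, 0.003], 0.56)]
scene cap_top [([0.509, 0.251, 0.08], 0.63)]
scene cap [([0.514, 0.251, 0.058], 0.55)]
scene bottle [([0.73, -0.012, 0.001], 0.35)]
scene 134 ((507.89227294921875, 252.6110382080078), 26.719139099121094) [0.50200766 0.25295701 0.0846878 ]
wrist cap_top [([0.507, 0.255, 0.081], 0.87)]
wrist cap [([0.509, 0.247, 0.059], 0.73)]
wrist bottle [([0.512, 0.254, 0.003], 0.72)]
wrist 1107 ((509.1300048828125, 252.2191162109375), 23.369775772094727) [0.50877901 0.2532733  0.08358718]
expect [0.50920229 0.25214896 0.084     ] 14.1667
```

View pics/w3.png

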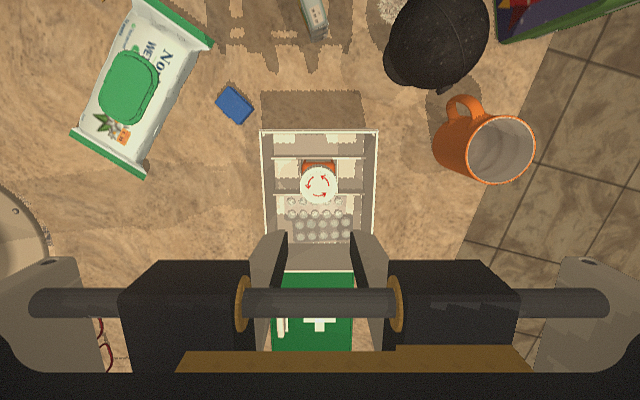

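View pics/t3.png

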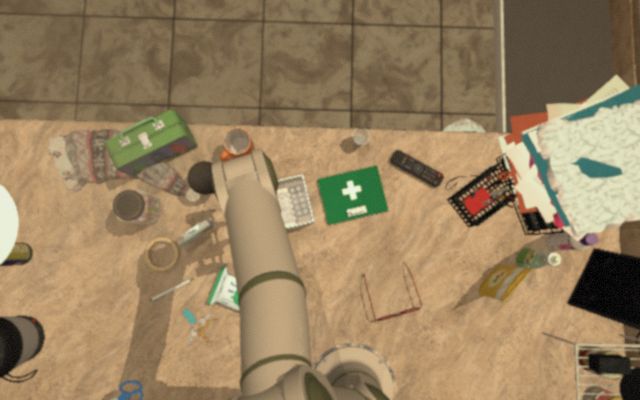

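The lid lies flat and let go: t3 (352,195), plate at z≈0.010, no tilt. The wrist view shows the cap at (320,185) in its pocket, measured at (0.509, 0.252) with its top at 0.084. Next I grip it and push.

```bash
python3 - <<'E'
from h import *
T=tool(YAW); X=np.array([.5091,.2523,0])
fingers.move_gripper(.064,55)
bot.move_l(X+[0,0,.12],T,feed=.2)
print("hit",bot.move_l(X+[0,0,.0645],T,feed=.1,max_force=8),bot.get_position())
fingers.move_gripper(0.03,55); print("w",bot.get_grip_width(),bot.get_finger_force())
bot.sleep(.2)
z0=bot.get_position()[2]; f0=np.array(bot.get_wrist_force()); print(z0,f0)
for d in (.002,.004,.0055,.0065,.0075):
    h=bot.move_l(X+[0,0,z0-d],T,feed=.02,max_force=25)
    print(d,h,z0-bot.get_position()[2],np.round(bot.get_wrist_force()-f0,1))
    if (np.array(bot.get_wrist_force())-f0)[2]>18: break
bot.sleep(.3); print(np.round(bot.get_wrist_force()-f0,1),np.round(bot.get_joints(),1),bot.get_clock())
p=capture("wrist")
print([(np.round(a["at"],3).tolist(),round(a["confidence"],2)) for a in finder.tip_of(p,"cap_top")[:1]])
E
```

```text
hit False [0.509398   0.25234426 0.06492684]
w 0.04435848128419499 54.990282897488214
0.06464550430694865 [-1.68885984 -0.13801709  3.33770214]
0.002 False 0.001950795142414169 [-0.3 -0.6  2.9]
0.004 False 0.0038324420001979997 [-0.   0.3  5.6]
0.0055 False 0.005171215010648683 [-1.2 -0.1  7.3]
0.0065 False 0.006113194533863386 [-1.3 -1.1  7.2]
0.0075 False 0.006751081313394733 [-2.6 -0.5 10.9]
[-1.9 -1.2 11.7] [-40.6  37.5  12.7 120.1 -19.   24.3   1.6] 18.4917
[([0.506, 0.253, 0.075], 0.75)]
```

```bash
python3 - <<'E'
from h import *
T=tool(YAW); X=np.array([.5091,.2523,0])
h=bot.move_l(X+[0,0,.0562],T,feed=.02,max_force=15); print(h,bot.get_position(),bot.get_wrist_force())
q=np.array(bot.get_joints()); s=np.sign(inverse_kinematics(X+[0,0,.0562],tool(YAW+np.radians(10)))[6]-q[6]); 
qt=inverse_kinematics(X+[0,0,.0562],T); print(s,np.round(qt-q,2))
for k in (10,20,30,40,50,60,70,80):
    a=qt.copy(); a[6]+=s*k; bot.set_joints(a)
    y=bot.get_tcp_rot()[:,1]; print(k,round(np.degrees(np.arctan2(y[1],y[0])-YAW),1),np.round(bot.get_position(),4),np.round(bot.get_wrist_force(),1),round(bot.get_wrist_torque()[2],2),round(bot.get_grip_width(),4))
print(bot.get_clock())
p=capture("wrist"); save(p,"w5")
print([(np.round(x["at"],3).tolist(),round(x["confidence"],2)) for x in finder.tip_of(p,"cap_top")[:1]])
E
```

```text
False [0.50899929 0.25239543 0.05749215] [-5.67540024 -1.13163353 21.49513304]
1.0 [ 0.    0.13 -0.02  0.   -0.   -0.11 -0.  ]
10 10.0 [0.5095 0.2525 0.0575] [-4.  -1.  21.3] 0.04 0.0442
20 20.0 [0.5098 0.2525 0.0575] [-3.4 -1.3 19.5] 0.05 0.0447
30 30.0 [0.5098 0.2525 0.0575] [-2.8 -1.1 20.3] 0.14 0.0445
40 40.0 [0.5097 0.2525 0.0575] [-4.3 -0.8 20.8] 0.12 0.0444
50 50.0 [0.5096 0.2525 0.0575] [-3.9 -0.7 21.2] 0.13 0.0445
60 60.0 [0.5096 0.2524 0.0575] [-3.3 -2.  20.6] 0.07 0.0442
70 70.0 [0.5097 0.2523 0.0575] [-3.2 -1.3 19.6] 0.09 0.0443
80 80.0 [0.5096 0.2524 0.0575] [-4.  -0.9 21.5] 0.11 0.0445
21.175
[([0.508, 0.254, 0.078], 0.95)]
```

View pics/w5.png

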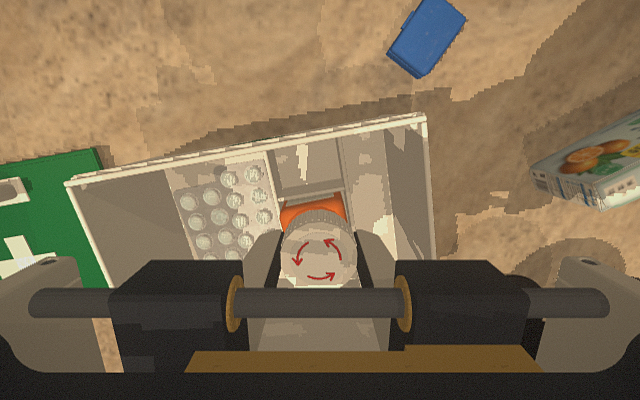

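The cap sits between the fingers at (318,255) with its arrows visible. I'll compare the arrow angles with w3: if they look the same relative to the camera, the cap turned with the fingers.

```bash
python3 - <<'E'
import cv2,numpy as np
a=cv2.imread("pics/w3.png")[163:207,297:341]; b=cv2.imread("pics/w5.png")[212:296,276:360]
cv2.imwrite("pics/cmp.png",np.hstack([cv2.resize(x,(380,380),interpolation=cv2.INTER_CUBIC) for x in (a,b)]))
E
```

```text
(no output)
```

View pics/cmp.png

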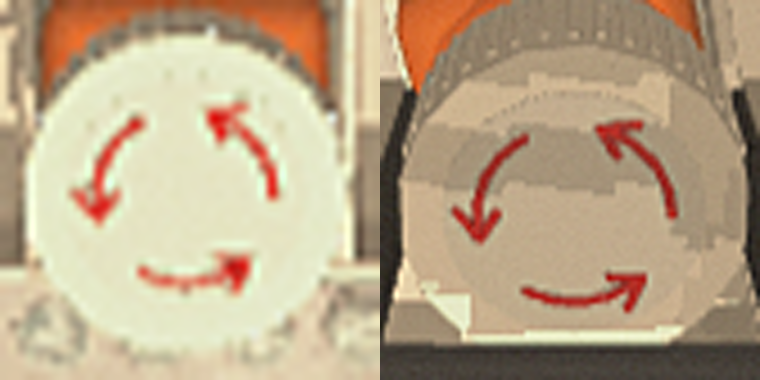

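The arrows sit at the same angles in both crops, so the cap turned with the gripper. I'll lift a little first and check.

```bash
python3 - <<'E'
from h import *
x=np.array(bot.get_position())
for z in (.0645,.070,.075):
    bot.move_l(np.r_[.5093,.2524,z],feed=.04); print(bot.get_position(),np.round(bot.get_wrist_force(),2))
bot.sleep(.3); print(np.round(bot.get_wrist_force(),2))
p=capture("wrist"); save(p,"w6")
for t in ("cap_top","bottle"): print(t,[(np.round(a["at"],3).tolist(),round(a["confidence"],2)) for a in finder.tip_of(p,t)[:1]])
r=finder.outline_of(p,"bottle")
c=cloud(p,r[0]["region"]); print("bottle vis z pct",np.percentile(c[:,2],[10,50,70,90]).round(4))
print(bot.get_clock())
E
```

```text
[0.50941573 0.25234416 0.06453687] [-0.98 -0.17  4.04]
[0.50917349 0.25235643 0.06984441] [-0.32  0.17 -0.51]
[0.50944364 0.25244903 0.07519429] [ 0.46 -0.   -0.14]
[-0.45 -0.01 -0.71]
cap_top [([0.511, 0.255, 0.097], 0.63)]
bottle [([0.515, 0.252, 0.005], 0.66)]
bottle vis z pct [0.0335 0.0465 0.0485 0.0516]
22.7
```

View pics/w6.png

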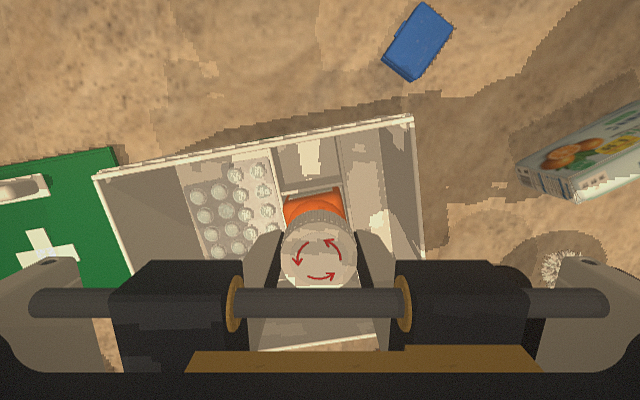

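The cap at (318,255) is rising while the bottle's shoulder at (315,205) stays at z≈0.049. It's free, so I lift to the final height.

```bash
python3 - <<'E'
from h import *
bot.move_l([.5093,.2524,.149],feed=.08); bot.sleep(.5)
p=capture("wrist"); save(p,"w7")
for t in ("cap","cap_top","bottle","mouth"): print(t,[(np.round(a["at"],3).tolist(),round(a["confidence"],2)) for a in finder.tip_of(p,t)[:1]])
s=capture("scene"); save(s,"s7")
print("scene cap",[(np.round(a["at"],3).tolist(),round(a["confidence"],2)) for a in finder.tip_of(s,"cap")[:1]])
print(bot.get_grip_width(),bot.get_finger_force(),bot.get_wrist_force(),bot.get_position(),bot.get_clock())
E
```

```text
cap [([0.515, 0.252, 0.145], 0.83)]
cap_top [([0.511, 0.255, 0.169], 0.58)]
bottle [([0.515, 0.248, 0.003], 0.76)]
mouth [([0.509, 0.25, 0.074], 0.82)]
scene cap [([0.513, 0.251, 0.146], 0.59)]
0.04444784153656445 54.98438950104173 [-0.28929081  0.95456811 -0.13953173] [0.50929421 0.2523948  0.1490066 ] 24.625
```

View pics/w7.png

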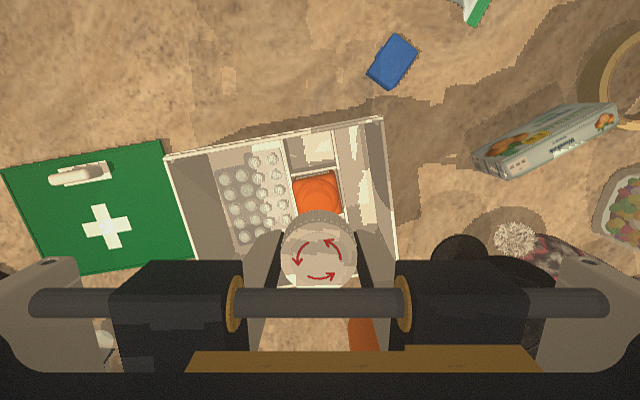

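The cap is held level at (318,250), lower edge at z≈0.145. The bottle stands in its pocket at (318,195), mouth at about 0.073. The lid lies flat beside the box.

```bash
python3 -c "
from workcell import bot
print(bot.close_job())"
```

```text
the job is handed in; nothing more can be done
None
```

The bottle is open and the job is handed in at about 25 s: the cap is held level about 7 cm above the bottle's mouth, the bottle stands in its pocket, and the lid lies flat beside the box; the hand-in returned no verdict.

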